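# Nest the stacking tumblers on the coaster

### The job

Tidy up the three equal stacking steel tumblers, the ones with a narrow foot and a wider collar: nest the two that stand on the bare worktop, one after the other, into the one that stands on the round cork coaster, so that all three make one straight, fully seated upright stack on the coaster. Leave the odd straight-sided steel tumbler where it stands, and let go of the stack.

Things in the scene. Friction and masses are not known exactly. Their poses are not given: they have to be found in the camera images.
- base_tumbler: Steel stacking tumbler, round, open top, 80 mm high: foot 41 mm across, 54 at height 37, then a shoulder, and a collar 64-65 mm across from height 43 to the rim. Wall 2.5, mouth 60 inside, about 0.12 kg. Origin: centre of underside, z up. It stands on a fixed round cork coaster (110 across, 6 thick) on the robot's right (-y); the stack is built here.
- tumbler_1: Steel stacking tumbler, round, open top, 80 mm high: foot 41 mm across, 54 at height 37, then a shoulder, and a collar 64-65 mm across from height 43 to the rim. Wall 2.5, mouth 60 inside, about 0.12 kg. Origin: centre of underside, z up. To be nested; stands on bare worktop, middle or left. Seated in an equal tumbler, its shoulder rests on that rim, underside 40 mm above the other's; its top 40 mm stand out, so keep fingertips above height 45.
- tumbler_2: Steel stacking tumbler, round, open top, 80 mm high: foot 41 mm across, 54 at height 37, then a shoulder, and a collar 64-65 mm across from height 43 to the rim. Wall 2.5, mouth 60 inside, about 0.12 kg. Origin: centre of underside, z up. The other one to be nested, alike in all to tumbler_1 (either may go first); on bare worktop, middle or left; seats and is gripped the same way.
- straight_tumbler: The odd one, not to be moved: a shorter, plain straight-sided steel tumbler without foot or shoulder, 66 mm high, 70 mm across, open at the top, standing in the row with the two to be nested. Origin: centre of the underside, z up.

How it is judged (in metres and radians):
At the end, for the whole second after the job is handed in: The coaster's tumbler stands upright within 30 mm of where it was; one of the other two sits nested in it and the last in that one (either order), each with its axis within 10 mm of the one below, its underside 34 to 46 mm above that one's underside and tilted less than 8 degrees; all at rest (((horizontal distance between tumbler_1 and base_tumbler below 0.01 m and z of tumbler_1 in the frame of base_tumbler between 0.034 and 0.046 m and horizontal distance between tumbler_2 and tumbler_1 below 0.01 m and z of tumbler_2 in the frame of tumbler_1 between 0.034 and 0.046 m) or (horizontal distance between tumbler_2 and base_tumbler below 0.01 m and z of tumbler_2 in the frame of base_tumbler between 0.034 and 0.046 m and horizontal distance between tumbler_1 and tumbler_2 below 0.01 m and z of tumbler_1 in the frame of tumbler_2 between 0.034 and 0.046 m)) and distance of base_tumbler from where it was at the start of the episode below 0.03 m and angle between each of base_tumbler, tumbler_1, tumbler_2's own z axis and vertical below 0.14 rad and linear speed of each of base_tumbler, tumbler_1, tumbler_2 below 0.02 m/s); the robot touches nothing.
It fails at once if the straight-sided tumbler is moved by more than 30 mm or tipped (distance of straight_tumbler from where it was at the start of the episode above 0.03 m or angle between straight_tumbler's own z axis and vertical above 0.3 rad).
It also fails if it takes over 48 s, if anything falls off the work surface, if the arm or the gripper's body presses on something with over 40 N, if the wrist force passes 120 N, or if a joint passes its speed limit or range.

### The arm

A 6-joint arm with a two-finger parallel gripper is mounted at the origin on a cart in front of the work surface, level with it; the furniture and walls round the work are solid. World frame = base frame: x ahead of the robot, y to its left, z up, the work surface at z = 0. Lengths are in m, angles in degrees, forces in N, time in s.
With the tool pointing down it reaches from about 0.4 to 0.825 m from the base axis. Payload 7 kg.
Tool frame: the origin (TCP) lies midway between the tips of the shut fingers; the grasp point (between the pads) lies 19 mm behind it; z points along the fingers, y is the line along which they close (so a half turn about z gives the same grasp; the last joint's range is limited). The gripper opens to 88 mm and grips with 3 to 60 N. Pads are 19 mm wide; open, the fingers measure 130 mm over their backs; the gripper's body (78 mm by 193 mm) begins 47 mm behind the grasp point.
Start: joints at [87.726, 20.546, 0.682, 0, -70.136, -16.507], TCP at [0.217, 0.639, 0.227] pointing down, gripper open.
Joint ranges: [-176.03, 176.03], [-82.01, 121.73], [-58.28, 71.71], [-173.87, 95.51], [-174.79, -0.11], [-173.66, 173.66]. Speed limits (degrees/s): [136.94, 136.94, 172.46, 180, 180, 180].

### API

Orientations are given as [roll, pitch, yaw] about the fixed x, y, z axes, in that order (R = Rz(yaw) Ry(pitch) Rx(roll)).
In Python, from plant import ctrl gives the robot as it stands.
- The arm moves only by the tool arm_command, never from a script. Its argument "steps" is a list of rows, each an object with "translation": the shift along the tool's x, y, z in mm, a list of three; "rotation": the turn, a rotation vector about the tool's x, y, z in units of 5 degrees (1.0 is 5 degrees), a list of three; "claw": the finger opening in mm, from 0 to 87.6. In form: [{"translation": [x, y, z], "rotation": [rx, ry, rz], "claw": claw}, ...]. A call has 1 to 5 rows; each row is the pose to reach, as a shift and turn from the pose commanded when the call began, along the tool's axes at that moment; what a row does not reach only later rows make up. A row lasts 1/10 s, in which the tool goes at most 50 mm and 8.59 degrees, less where a joint would pass 70% of its speed; a pose out of reach is approached as far as the arm can. A call with a gripper value outside its range is refused whole. The fingers move at their own pace and stop on an object; the grip force is fixed at half the most. Time passes only in rows, so rows that repeat a pose let the fingers close. It gives the time, the measured TCP pose, the force, the opening and the grip force at its end, in the units of the state.
- ctrl.get_obs(): the state, without advancing time (a new reading comes with each control period).
- ctrl.snapshot(name): name is "side" or "top"; returns (picture, depth): 480x640x3 uint8, red, green, blue; 480x640 float32, m along the optical axis (not along the pixel's ray), 0 where there is no reading.
- ctrl.calibration(name): a dict with "vertical_fov" (degrees; the focal length in pixels is half the picture's height over the tangent of half this angle, whatever the lens; pixels are square), "cx", "cy" (the principal point, pixels), "rvec" (rotation vector, rad) and "tvec" (3), from world to camera coordinates, as OpenCV has them. Camera axes: x right, y down, z forward; pixel columns grow to the right and rows downward; lengths in m; the calibration is good to about 2 mm. A picture is of the moment at which its call begins. calibration takes no time and is no camera call.
- ctrl.close_job(): hands the job in; it is judged then, once.
The state is a dict: "clock": time; "joint_pos": joint angles; "qvel": joint speeds; "tau": joint torques, N m; "tool_pos": TCP position; "orientation": TCP orientation; "force": force on the tool from outside, world axes, zero at the start; "moment": the same for the moment, N m; "opening": finger opening in m; "gripper_force": force on a finger pad.
Only numpy, scipy, OpenCV 4.12 (cv2) and the standard library are available. Lean on these libraries where they do the work, as an engineer would, in place of code of your own. Each camera call takes 0.05 s, during which the arm holds its last target. There are 200 camera calls.

## Working session

There is one attempt and no reset: what is moved stays moved. The work goes in short steps, Python scripts to look and compute and a tool call to move; the robot and the scene stay as the last step left them, time stands still between calls to the robot, and variables do not carry over. Pictures are saved under pics/ and viewed, at most 10 in all, crops included, and the job is handed in when it is done.

Besides the shell and the picture viewer there is one more tool, called after ">>>" as name([rows], argument=value, ...), one row to a line, values as JSON. arm_command: Moves the arm, as the interface text tells. Its arguments: {"type":"object","properties":{"steps":{"type":"array"}},"required":["steps"]}

```bash
mkdir -p pics; python3 - <<'E'
from plant import ctrl
import cv2,numpy as np
for n in("side","top"):
    p,d=ctrl.snapshot(n); np.savez(f"pics/{n}0.npz",p=p,d=d)
    cv2.imwrite(f"pics/{n}0.png",p[:,:,::-1]); c=ctrl.calibration(n); print(n,c)
    print((-cv2.Rodrigues(np.array(c['rvec'],float))[0].T@np.array(c['tvec'])),(d>0).mean())
o=ctrl.get_obs();print(o)
E
```

```text
side {'vertical_fov': 46.23529284284484, 'cx': 317.0509841087716, 'cy': 241.74392659733715, 'rvec': array([ 1.98119534, -0.15381461,  0.10679667]), 'tvec': array([-0.41210439,  0.06837788,  0.94874502])}
[ 0.27271812 -0.89476607  0.44681225] 0.905830078125
top {'vertical_fov': 47.36849510857778, 'cx': 320.8196437854756, 'cy': 247.5373036014496, 'rvec': array([ 2.21253251, -2.16077686,  0.06882855]), 'tvec': array([0.03115942, 0.42207884, 1.09064298])}
[0.3489045  0.03737857 1.11601616] 0.9960709635416667
{'clock': 0.1, 'joint_pos': array([ 8.77257788e+01,  2.05870369e+01,  6.40917351e-01, -1.70317958e-02,
       -7.01353438e+01, -1.65053358e+01]), 'qvel': array([-0.01843954, -0.0511201 ,  0.12515628,  0.11645199,  0.03312606,
        0.09614789]), 'tau': array([-6.42896557e-04, -5.84163487e+01,  2.93753636e+01,  7.01544687e+00,
        1.01653661e-02, -5.69351960e-05]), 'tool_pos': array([0.21720874, 0.6386577 , 0.2257363 ]), 'orientation': array([ 1.79917344e+02, -7.79395165e-03, -1.87853501e+01]), 'force': array([-0.45817796,  0.31720721,  0.02439645]), 'moment': array([-0.02500712,  0.04429471, -0.06479297]), 'gripper_force': 0.0, 'opening': 0.08727749607437317}
```

View pics/top0.png

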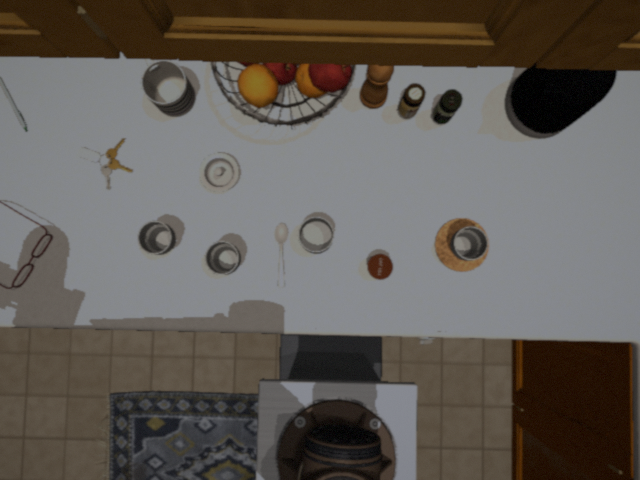

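View pics/side0.png

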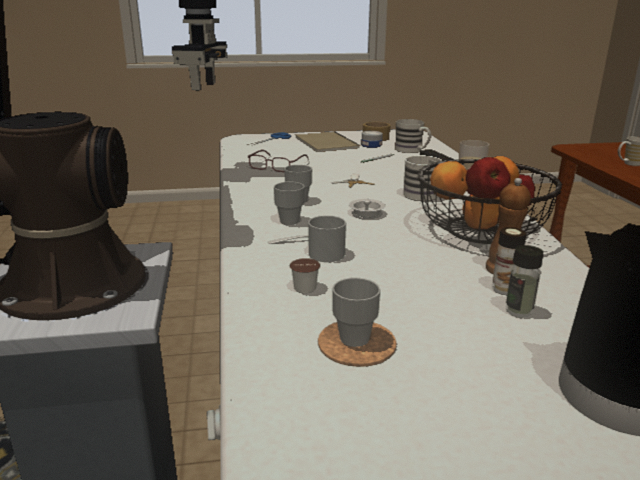

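The top view shows the footed tumblers at about (157,238) and (224,258), the straight one at (316,234), and the base on its coaster at (468,243). The side view shows the same four at about (299,185), (289,203), (327,238) and (356,312).

```bash
cat > h.py <<'E'
import cv2,numpy as np
from scipy.optimize import least_squares
from plant import ctrl
def cal(n):
    c=ctrl.calibration(n); R=cv2.Rodrigues(np.array(c['rvec'],float))[0]
    return 240/np.tan(np.radians(c['vertical_fov']/2)),c['cx'],c['cy'],R,np.array(c['tvec'],float).ravel()
def cloud(n,d):
    f,cx,cy,R,t=cal(n); v,u=np.mgrid[:480,:640]
    P=np.stack([(u-cx)/f*d,(v-cy)/f*d,d],-1)
    P=(P-t)@R; P[d<=0]=np.nan; return P
def px(n,X):
    f,cx,cy,R,t=cal(n); c=R@np.array(X)+t; return f*c[0]/c[2]+cx,f*c[1]/c[2]+cy
def circ(q,r=None):
    g=lambda p:np.hypot(q[:,0]-p[0],q[:,1]-p[1])-(p[2] if r is None else r)
    s=least_squares(g,[*q.mean(0),.032],loss='soft_l1',f_scale=.002); return s.x,np.sqrt(np.mean(s.fun**2))
E
python3 - <<'E'
from h import *
C={n:cloud(n,np.load(f"pics/{n}0.npz")['d']) for n in("top","side")}
T=C["top"]
for nm,(u,v),hl in(("A",(157,238),.07),("B",(224,258),.07),("S",(316,234),.055),("base",(468,243),.075)):
    b=T[v-28:v+29,u-28:u+29].reshape(-1,3); b=b[b[:,2]>hl]
    zt=np.percentile(b[:,2],90)
    rim=b[b[:,2]>hl]; c,e=circ(rim[:,:2]); mc=cv2.minEnclosingCircle(rim[:,:2].astype(np.float32))
    print(nm,"top: n",len(rim),"z90",zt.round(4),"fit",c.round(4),e.round(4),"enc",np.round(mc[0],4),round(mc[1],4))
    s=C["side"].reshape(-1,3); k=np.hypot(s[:,0]-c[0],s[:,1]-c[1])<.045
    s=s[k]; zm=np.percentile(s[s[:,2]>.01][:,2],[50,99])
    zlo=.09 if 0 else zm[1]-.03
    q=s[s[:,2]>zlo]; q=q[(q[:,1]<c[1])]
    c2,e2=circ(q[:,:2],.0325 if nm!="S" else .035)
    print("   side n",len(q),"z99",zm.round(4),"fit",c2[:2].round(4),e2.round(4),"reach",np.hypot(*c[:2]).round(3))
E
```

```text
A top: n 233 z90 0.0823 fit [0.4293 0.3583 0.0308] 0.0009 enc [0.4293 0.3595] 0.0332
   side n 320 z99 [0.0669 0.0795] fit [0.4296 0.3573] 0.0021 reach 0.559
B top: n 202 z90 0.0823 fit [0.3937 0.2292 0.0308] 0.0009 enc [0.3937 0.2299] 0.0328
   side n 421 z99 [0.0588 0.0794] fit [0.3936 0.2279] 0.0018 reach 0.456
S top: n 176 z90 0.0678 fit [0.4436 0.0523 0.0333] 0.0008 enc [0.444  0.0525] 0.035
   side n 583 z99 [0.0457 0.0658] fit [0.4437 0.05  ] 0.0014 reach 0.447
base top: n 225 z90 0.0882 fit [ 0.4321 -0.2404  0.0309] 0.0008 enc [ 0.4324 -0.241 ] 0.0329
   side n 984 z99 [0.0645 0.0857] fit [ 0.4316 -0.2432] 0.001 reach 0.494
```

>>> arm_command([
  {"translation": [50,35,0],"rotation": [0,0,-1],"claw": 87},
  {"translation": [90,61,0],"rotation": [0,0,-2],"claw": 87},
  {"translation": [130,88,0],"rotation": [0,0,-3],"claw": 87},
  {"translation": [170,115,0],"rotation": [0,0,-3.757],"claw": 87},
  {"translation": [210,142,0],"rotation": [0,0,-3.757],"claw": 87},
])

```text
clock: 0.6
tool_pos: [0.369, 0.4379, 0.2263]
orientation: [180.0, 0.0, 0.2]
force: [0.2, 0.0, 0.6]
opening: 0.087
gripper_force: 0.0
```

>>> arm_command([
  {"translation": [29,39,0],"rotation": [0,0,0],"claw": 87},
  {"translation": [59,79,0],"rotation": [0,0,0],"claw": 87},
  {"translation": [59,79,40],"rotation": [0,0,0],"claw": 87},
  {"translation": [59,79,80],"rotation": [0,0,0],"claw": 87},
  {"translation": [59,79,120],"rotation": [0,0,0],"claw": 87},
])

```text
clock: 1.1
tool_pos: [0.4276, 0.36, 0.1055]
orientation: [-179.9, -0.0, -0.1]
force: [0.4, 1.2, -0.6]
opening: 0.0868
gripper_force: 0.0
```

>>> arm_command([
  {"translation": [1,2,20],"rotation": [0,0,0],"claw": 87},
  {"translation": [1,2,40],"rotation": [0,0,0],"claw": 87},
  {"translation": [1,2,54],"rotation": [0,0,0],"claw": 87},
  {"translation": [1,2,55],"rotation": [0,0,0],"claw": 87},
  {"translation": [1,2,55],"rotation": [0,0,0],"claw": 87},
])

```text
clock: 1.6
tool_pos: [0.4283, 0.3587, 0.0515]
orientation: [179.9, 0.0, 0.0]
force: [-0.4, 0.2, 1.1]
opening: 0.0868
gripper_force: 0.0
```

```bash
python3 - <<'E'
from h import *
ps=[]
for n in("top","side"):
    p,d=ctrl.snapshot(n); u,v=map(int,px(n,[.43,.358,.07])); 
    ps.append(cv2.resize(p[v-50:v+50,max(u-60,0):max(u-60,0)+120],(480,400),interpolation=2)[:,:,::-1])
cv2.imwrite("pics/g1.png",np.vstack(ps)[:,:][:800] if 0 else cv2.resize(np.hstack(ps),(800,333)))
print(ctrl.get_obs()['tool_pos'])
E
```

```text
[0.42865917 0.35932079 0.05238999]
```

View pics/g1.png

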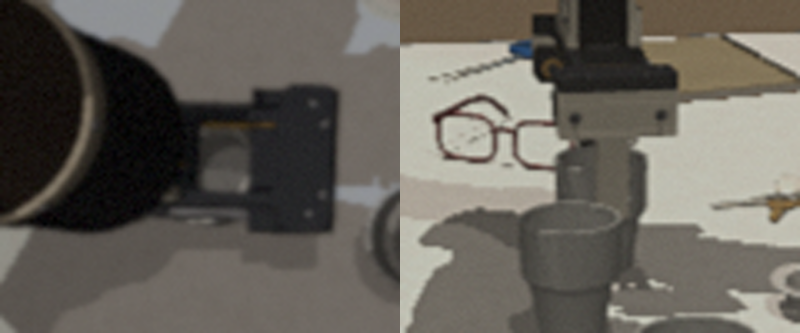

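The picture shows one finger, at (612,185), just in front of tumbler A's collar at (600,190) and centred on it. I'll close the gripper and lift.

>>> arm_command([
  {"translation": [1,0,0],"rotation": [0,0,0],"claw": 50},
  {"translation": [1,0,0],"rotation": [0,0,0],"claw": 50},
  {"translation": [1,0,0],"rotation": [0,0,0],"claw": 50},
  {"translation": [1,0,0],"rotation": [0,0,0],"claw": 50},
  {"translation": [1,0,0],"rotation": [0,0,0],"claw": 50},
])

```text
clock: 2.2
tool_pos: [0.4295, 0.3588, 0.0519]
orientation: [-180.0, -0.0, 0.0]
force: [-0.5, -2.0, 3.2]
opening: 0.0647
gripper_force: 30.0
```

>>> arm_command([
  {"translation": [0,0,0],"rotation": [0,0,0],"claw": 50},
  {"translation": [0,0,-20],"rotation": [0,0,0],"claw": 50},
  {"translation": [0,0,-60],"rotation": [0,0,0],"claw": 50},
  {"translation": [0,0,-110],"rotation": [0,0,0],"claw": 50},
  {"translation": [0,0,-150],"rotation": [0,0,0],"claw": 50},
])

```text
clock: 2.7
tool_pos: [0.4293, 0.3589, 0.2038]
orientation: [-180.0, -0.0, 0.0]
force: [1.0, 1.0, -1.1]
opening: 0.0648
gripper_force: 30.0
```

>>> arm_command([
  {"translation": [0,25,0],"rotation": [0,0,0],"claw": 50},
  {"translation": [0,65,0],"rotation": [0,0,0],"claw": 50},
  {"translation": [0,110,0],"rotation": [0,0,0],"claw": 50},
  {"translation": [0,155,0],"rotation": [0,0,0],"claw": 50},
  {"translation": [0,200,0],"rotation": [0,0,0],"claw": 50},
])

```text
clock: 3.2
tool_pos: [0.4287, 0.1572, 0.2013]
orientation: [-180.0, 0.0, 0.0]
force: [1.1, -0.4, -1.1]
opening: 0.0647
gripper_force: 30.0
```

>>> arm_command([
  {"translation": [0,45,0],"rotation": [0,0,0],"claw": 50},
  {"translation": [0,90,0],"rotation": [0,0,0],"claw": 50},
  {"translation": [0,135,0],"rotation": [0,0,0],"claw": 50},
  {"translation": [0,180,0],"rotation": [0,0,0],"claw": 50},
  {"translation": [0,220,0],"rotation": [0,0,0],"claw": 50},
])

```text
clock: 3.7
tool_pos: [0.4287, -0.063, 0.2015]
orientation: [-180.0, -0.0, -0.0]
force: [1.2, -0.4, -1.7]
opening: 0.0651
gripper_force: 30.0
```

>>> arm_command([
  {"translation": [0,45,0],"rotation": [0,0,0],"claw": 50},
  {"translation": [0,90,0],"rotation": [0,0,0],"claw": 50},
  {"translation": [2,130,0],"rotation": [0,0,0],"claw": 50},
  {"translation": [2,160,0],"rotation": [0,0,0],"claw": 50},
  {"translation": [2,180,0],"rotation": [0,0,0],"claw": 50},
])

```text
clock: 4.2
tool_pos: [0.4308, -0.2431, 0.201]
orientation: [-180.0, 0.0, -0.1]
force: [0.1, -0.4, -1.5]
opening: 0.0649
gripper_force: 30.0
```

```bash
cat >> h.py <<'E'
def rel(xy,zb,zrim,img=None):
    # held tumbler's foot and collar against the rim below, all from the side view
    p,d=ctrl.snapshot("side"); s=cloud("side",d).reshape(-1,3)
    s=s[np.hypot(s[:,0]-xy[0],s[:,1]-xy[1])<.04]
    sl=lambda a,b:s[(s[:,2]>a)&(s[:,2]<b)][:,:2]
    for nm,q,r in(("foot",sl(zb+.004,zb+.02),.0226),("foot hi",sl(zb+.02,zb+.034),.0252),("below",sl(zrim-.03,zrim-.003),.0323)):
        if len(q)>10: c,e=circ(q,r); print(nm,len(q),c[:2].round(4),e.round(4))
    print("low z",np.percentile(s[s[:,2]>zrim+.012][:,2],[1]).round(4))
    if img:
        u,v=map(int,px("side",[*xy,.12])); cv2.imwrite(img,cv2.resize(p[v-100:v+100,u-100:u+100],(500,500))[:,:,::-1])
E
python3 -c "
from h import *
rel((.431,-.242),.149,.086,'pics/r1.png');print(ctrl.get_obs()['tool_pos'])"
```

```text
foot 365 [ 0.4302 -0.2447] 0.0012
foot hi 360 [ 0.4302 -0.2445] 0.0012
below 1450 [ 0.4314 -0.245 ] 0.0018
low z [0.1523]
[ 0.43098365 -0.24441803  0.20089037]
```

View pics/r1.png

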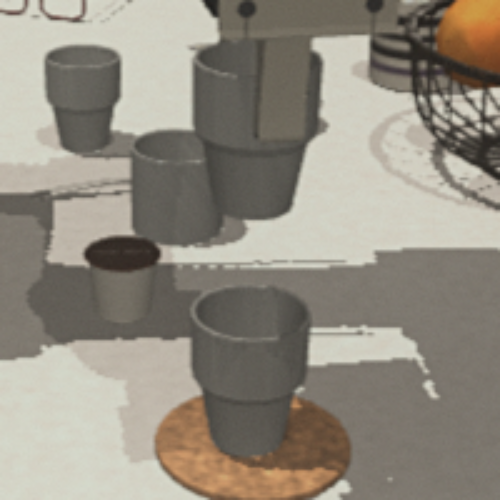

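The held tumbler hangs over the base: its foot is at (250,205) and the base mouth at (250,310). They line up within about 1 mm, so I'll lower it.

>>> arm_command([
  {"translation": [1,0,25],"rotation": [0,0,0],"claw": 50},
  {"translation": [1,0,50],"rotation": [0,0,0],"claw": 50},
  {"translation": [1,0,70],"rotation": [0,0,0],"claw": 50},
  {"translation": [1,0,82],"rotation": [0,0,0],"claw": 50},
  {"translation": [1,0,88],"rotation": [0,0,0],"claw": 50},
])

```text
clock: 4.75
tool_pos: [0.4318, -0.241, 0.1124]
orientation: [-180.0, 0.1, 0.0]
force: [-0.1, 0.6, -1.6]
opening: 0.0651
gripper_force: 30.0
```

>>> arm_command([
  {"translation": [0,0,4],"rotation": [0,0,0],"claw": 50},
  {"translation": [0,0,8],"rotation": [0,0,0],"claw": 50},
  {"translation": [0,0,11],"rotation": [0,0,0],"claw": 50},
  {"translation": [0,0,13],"rotation": [0,0,0],"claw": 50},
  {"translation": [0,0,13],"rotation": [0,0,0],"claw": 50},
])

```text
clock: 5.25
tool_pos: [0.4324, -0.2412, 0.1006]
orientation: [180.0, -0.0, 0.0]
force: [-0.0, 0.4, -0.4]
opening: 0.0642
gripper_force: 30.0
```

>>> arm_command([
  {"translation": [0,0,1],"rotation": [0,0,0],"claw": 50},
  {"translation": [0,0,2],"rotation": [0,0,0],"claw": 50},
  {"translation": [0,0,2],"rotation": [0,0,0],"claw": 50},
])

```text
clock: 5.55
tool_pos: [0.4324, -0.2413, 0.0986]
orientation: [180.0, -0.0, 0.0]
force: [1.7, -0.0, -1.2]
opening: 0.065
gripper_force: 30.0
```

>>> arm_command([
  {"translation": [0,0,0],"rotation": [0,0,0],"claw": 68},
  {"translation": [0,0,0],"rotation": [0,0,0],"claw": 75},
  {"translation": [0,0,0],"rotation": [0,0,0],"claw": 87},
  {"translation": [0,0,0],"rotation": [0,0,0],"claw": 87},
  {"translation": [0,0,0],"rotation": [0,0,0],"claw": 87},
])

```text
clock: 6.05
tool_pos: [0.4324, -0.2412, 0.0986]
orientation: [180.0, -0.0, 0.0]
force: [0.0, 0.1, -0.8]
opening: 0.0861
gripper_force: 0.0
```

>>> arm_command([
  {"translation": [0,0,-10],"rotation": [0,0,0],"claw": 87},
  {"translation": [0,0,-30],"rotation": [0,0,0],"claw": 87},
  {"translation": [0,0,-70],"rotation": [0,0,0],"claw": 87},
  {"translation": [0,0,-110],"rotation": [0,0,0],"claw": 87},
  {"translation": [0,-40,-110],"rotation": [0,0,0],"claw": 87},
])

```text
clock: 6.55
tool_pos: [0.4356, -0.2039, 0.2147]
orientation: [179.8, -0.5, -0.2]
force: [0.4, 1.0, -0.6]
opening: 0.0867
gripper_force: 0.0
```

>>> arm_command([
  {"translation": [0,-45,0],"rotation": [0,0,0],"claw": 87},
  {"translation": [0,-90,0],"rotation": [0,0,0],"claw": 87},
  {"translation": [0,-135,0],"rotation": [0,0,0],"claw": 87},
  {"translation": [0,-180,0],"rotation": [0,0,0],"claw": 87},
  {"translation": [0,-225,0],"rotation": [0,0,0],"claw": 87},
])

```text
clock: 7.05
tool_pos: [0.4321, 0.0256, 0.2097]
orientation: [-180.0, -0.1, 0.0]
force: [1.0, 0.2, 0.7]
opening: 0.0868
gripper_force: 0.0
```

```bash
cat >> h.py <<'E'
def stack(img=None):
    for n in("top","side"):
        p,d=ctrl.snapshot(n); s=cloud(n,d).reshape(-1,3)
        s=s[np.hypot(s[:,0]-.432,s[:,1]+.242)<.05]; zt=np.percentile(s[s[:,2]>.02][:,2],99)
        print(n,"ztop",zt.round(4),end=" ")
        if n=="top": q=s[s[:,2]>zt-.012]; print("rim",circ(q[:,:2])[0].round(4))
        else:
            for k in range(3):
                h=.086+.04*k
                q=s[(s[:,2]>h-.033)&(s[:,2]<h-.004)]
                if len(q)>50: c,e=circ(q[:,:2],.0323); print("L",k,c[:2].round(4),e.round(4),end=" ")
            print()
            if img: u,v=map(int,px(n,[.432,-.242,.1])); cv2.imwrite(img,cv2.resize(p[v-100:v+100,u-100:u+100],(500,500))[:,:,::-1])
E
python3 -c "
from h import *
stack('pics/s1.png')
p,d=ctrl.snapshot('top'); b=cloud('top',d)[258-28:258+29,224-28:224+29].reshape(-1,3); b=b[(b[:,2]>.07)&(b[:,2]<.1)]
print('B',len(b),circ(b[:,:2])[0]); print(ctrl.get_obs()['tool_pos'])"
```

```text
top ztop 0.128 rim [ 0.4318 -0.2407  0.0309]
side ztop 0.1249 L 0 [ 0.4317 -0.2434] 0.0008 L 1 [ 0.4312 -0.2449] 0.0018 h.py:15: RuntimeWarning: Mean of empty slice.
  s=least_squares(g,[*q.mean(0),.032],loss='soft_l1',f_scale=.002); return s.x,np.sqrt(np.mean(s.fun**2))
  ret = um.true_divide(
Traceback (most recent call last):
  File "h.py", line 15, in circ
    s=least_squares(g,[*q.mean(0),.032],loss='soft_l1',f_scale=.002); return s.x,np.sqrt(np.mean(s.fun**2))
ValueError: Initial guess is outside of provided bounds
```

View pics/s1.png

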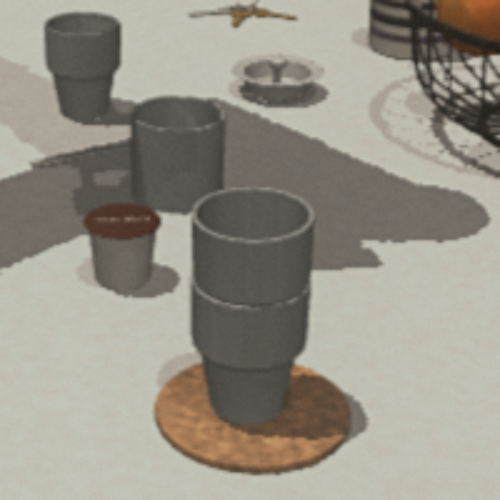

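The stack picture shows the first tumbler fully seated and straight, with its rim at (254,215) and its top measured at about 0.126 m. Next is tumbler B.

>>> arm_command([
  {"translation": [-9,-45,0],"rotation": [0,0,0],"claw": 87},
  {"translation": [-18,-90,0],"rotation": [0,0,0],"claw": 87},
  {"translation": [-26,-135,0],"rotation": [0,0,0],"claw": 87},
  {"translation": [-34,-180,0],"rotation": [0,0,0],"claw": 87},
  {"translation": [-38,-205,0],"rotation": [0,0,0],"claw": 87},
])

```text
clock: 7.7
tool_pos: [0.3942, 0.2306, 0.2093]
orientation: [-180.0, -0.0, 0.0]
force: [0.4, -1.0, 1.2]
opening: 0.0868
gripper_force: 0.0
```

>>> arm_command([
  {"translation": [0,0,25],"rotation": [0,0,0],"claw": 87},
  {"translation": [0,0,65],"rotation": [0,0,0],"claw": 87},
  {"translation": [0,0,95],"rotation": [0,0,0],"claw": 87},
  {"translation": [0,0,105],"rotation": [0,0,0],"claw": 87},
  {"translation": [0,0,105],"rotation": [0,0,0],"claw": 87},
])

```text
clock: 8.2
tool_pos: [0.3943, 0.2276, 0.103]
orientation: [179.9, 0.1, -0.0]
force: [-0.1, 0.1, 0.8]
opening: 0.0867
gripper_force: 0.0
```

>>> arm_command([
  {"translation": [0,0,20],"rotation": [0,0,0],"claw": 87},
  {"translation": [0,0,40],"rotation": [0,0,0],"claw": 87},
  {"translation": [0,0,49],"rotation": [0,0,0],"claw": 87},
  {"translation": [0,0,51],"rotation": [0,0,0],"claw": 87},
  {"translation": [0,0,51],"rotation": [0,0,0],"claw": 87},
])

```text
clock: 8.7
tool_pos: [0.3949, 0.2292, 0.0535]
orientation: [-180.0, -0.0, 0.0]
force: [-0.2, 0.6, -0.1]
opening: 0.087
gripper_force: 0.0
```

>>> arm_command([
  {"translation": [0,0,0],"rotation": [0,0,0],"claw": 50},
  {"translation": [0,0,0],"rotation": [0,0,0],"claw": 50},
  {"translation": [0,0,0],"rotation": [0,0,0],"claw": 50},
  {"translation": [0,0,0],"rotation": [0,0,0],"claw": 50},
  {"translation": [0,0,0],"rotation": [0,0,0],"claw": 50},
])

```text
clock: 9.2
tool_pos: [0.3945, 0.2289, 0.053]
orientation: [-180.0, -0.0, 0.0]
force: [-0.8, -2.2, 5.5]
opening: 0.0644
gripper_force: 30.0
```

>>> arm_command([
  {"translation": [0,0,0],"rotation": [0,0,0],"claw": 50},
  {"translation": [0,0,-25],"rotation": [0,0,0],"claw": 50},
  {"translation": [0,0,-65],"rotation": [0,0,0],"claw": 50},
  {"translation": [0,0,-110],"rotation": [0,0,0],"claw": 50},
  {"translation": [0,0,-155],"rotation": [0,0,0],"claw": 50},
])

```text
clock: 9.7
tool_pos: [0.3937, 0.2282, 0.2089]
orientation: [180.0, 0.1, 0.0]
force: [1.5, 1.5, -0.5]
opening: 0.0649
gripper_force: 30.0
```

>>> arm_command([
  {"translation": [3,15,-20],"rotation": [0,0,0],"claw": 50},
  {"translation": [10,50,-40],"rotation": [0,0,0],"claw": 50},
  {"translation": [20,95,-40],"rotation": [0,0,0],"claw": 50},
  {"translation": [28,140,-40],"rotation": [0,0,0],"claw": 50},
  {"translation": [38,185,-40],"rotation": [0,0,0],"claw": 50},
])

```text
clock: 10.2
tool_pos: [0.4319, 0.0423, 0.2476]
orientation: [-180.0, -0.0, 0.1]
force: [1.3, -0.4, -0.7]
opening: 0.0647
gripper_force: 30.0
```

>>> arm_command([
  {"translation": [0,45,0],"rotation": [0,0,0],"claw": 50},
  {"translation": [0,90,0],"rotation": [0,0,0],"claw": 50},
  {"translation": [0,135,0],"rotation": [0,0,0],"claw": 50},
  {"translation": [0,175,0],"rotation": [0,0,0],"claw": 50},
  {"translation": [0,210,0],"rotation": [0,0,0],"claw": 50},
])

```text
clock: 10.7
tool_pos: [0.4316, -0.168, 0.2473]
orientation: [-180.0, 0.0, -0.0]
force: [0.9, 0.2, -1.2]
opening: 0.0647
gripper_force: 30.0
```

>>> arm_command([
  {"translation": [0,30,0],"rotation": [0,0,0],"claw": 50},
  {"translation": [0,55,0],"rotation": [0,0,0],"claw": 50},
  {"translation": [0,70,0],"rotation": [0,0,0],"claw": 50},
  {"translation": [0,75,0],"rotation": [0,0,0],"claw": 50},
  {"translation": [0,75,0],"rotation": [0,0,0],"claw": 50},
])

```text
clock: 11.2
tool_pos: [0.432, -0.2415, 0.247]
orientation: [-180.0, 0.1, -0.1]
force: [1.0, -0.5, -2.0]
opening: 0.0648
gripper_force: 30.0
```

```bash
python3 -c "
from h import *
print(ctrl.get_obs()['tool_pos']);rel((.431,-.242),.194,.126,'pics/r2.png')"
```

```text
[ 0.43199654 -0.24149796  0.2470481 ]
foot 391 [ 0.4305 -0.2427] 0.0011
foot hi 400 [ 0.4305 -0.2427] 0.0011
below 1521 [ 0.4313 -0.245 ] 0.0018
low z [0.1968]
```

View pics/r2.png

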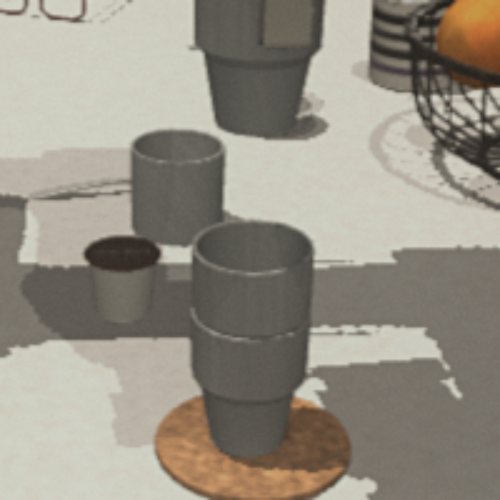

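The held foot at (256,125) hangs over the stack's mouth at (254,245). It lines up within about 2 mm, so I'll nudge it 1 mm and lower it.

>>> arm_command([
  {"translation": [0,1,25],"rotation": [0,0,0],"claw": 50},
  {"translation": [0,1,55],"rotation": [0,0,0],"claw": 50},
  {"translation": [0,1,78],"rotation": [0,0,0],"claw": 50},
  {"translation": [0,1,90],"rotation": [0,0,0],"claw": 50},
  {"translation": [0,1,94],"rotation": [0,0,0],"claw": 50},
])

```text
clock: 11.75
tool_pos: [0.4319, -0.2415, 0.1527]
orientation: [-180.0, 0.1, 0.1]
force: [-0.1, -0.1, -1.2]
opening: 0.0643
gripper_force: 30.0
```

>>> arm_command([
  {"translation": [0,0,4],"rotation": [0,0,0],"claw": 50},
  {"translation": [0,0,8],"rotation": [0,0,0],"claw": 50},
  {"translation": [0,0,11],"rotation": [0,0,0],"claw": 50},
  {"translation": [0,0,13],"rotation": [0,0,0],"claw": 50},
  {"translation": [0,0,13],"rotation": [0,0,0],"claw": 50},
])

```text
clock: 12.25
tool_pos: [0.4323, -0.2423, 0.1406]
orientation: [-180.0, -0.0, -0.0]
force: [-0.6, 0.5, -0.9]
opening: 0.0649
gripper_force: 30.0
```

>>> arm_command([
  {"translation": [0,0,1],"rotation": [0,0,0],"claw": 50},
  {"translation": [0,0,1.5],"rotation": [0,0,0],"claw": 50},
  {"translation": [0,0,1.5],"rotation": [0,0,0],"claw": 50},
])

```text
clock: 12.55
tool_pos: [0.4325, -0.2423, 0.1392]
orientation: [180.0, -0.0, 0.0]
force: [0.8, 0.2, -0.4]
opening: 0.0647
gripper_force: 30.0
```

>>> arm_command([
  {"translation": [0,0,0],"rotation": [0,0,0],"claw": 68},
  {"translation": [0,0,0],"rotation": [0,0,0],"claw": 75},
  {"translation": [0,0,0],"rotation": [0,0,0],"claw": 87},
  {"translation": [0,0,0],"rotation": [0,0,0],"claw": 87},
  {"translation": [0,0,0],"rotation": [0,0,0],"claw": 87},
])

```text
clock: 13.05
tool_pos: [0.4324, -0.2422, 0.1391]
orientation: [180.0, -0.0, 0.0]
force: [-0.0, -0.5, 0.1]
opening: 0.086
gripper_force: 0.0
```

>>> arm_command([
  {"translation": [0,0,-10],"rotation": [0,0,0],"claw": 87},
  {"translation": [0,0,-30],"rotation": [0,0,0],"claw": 87},
  {"translation": [0,0,-65],"rotation": [0,0,0],"claw": 87},
  {"translation": [0,0,-90],"rotation": [0,0,0],"claw": 87},
  {"translation": [0,-40,-90],"rotation": [0,0,0],"claw": 87},
])

```text
clock: 13.55
tool_pos: [0.4346, -0.2046, 0.2334]
orientation: [179.9, -0.4, -0.2]
force: [0.5, 0.7, -1.4]
opening: 0.0872
gripper_force: 0.0
```

>>> arm_command([
  {"translation": [0,-45,0],"rotation": [0,0,0],"claw": 87},
  {"translation": [0,-90,0],"rotation": [0,0,0],"claw": 87},
  {"translation": [0,-135,0],"rotation": [0,0,0],"claw": 87},
  {"translation": [0,-165,0],"rotation": [0,0,0],"claw": 87},
  {"translation": [0,-180,0],"rotation": [0,0,0],"claw": 87},
])

```text
clock: 14.05
tool_pos: [0.4324, -0.02, 0.2302]
orientation: [-180.0, -0.1, 0.1]
force: [0.2, -0.5, 0.3]
opening: 0.0869
gripper_force: 0.0
```

```bash
python3 -c "
from h import *
stack('pics/s2.png')"
```

```text
top ztop 0.1683 rim [ 0.431  -0.2411  0.0309]
side ztop 0.165 L 0 [ 0.4317 -0.2434] 0.0009 L 1 [ 0.4317 -0.2434] 0.001 L 2 [ 0.4305 -0.245 ] 0.0018
```

View pics/s2.png

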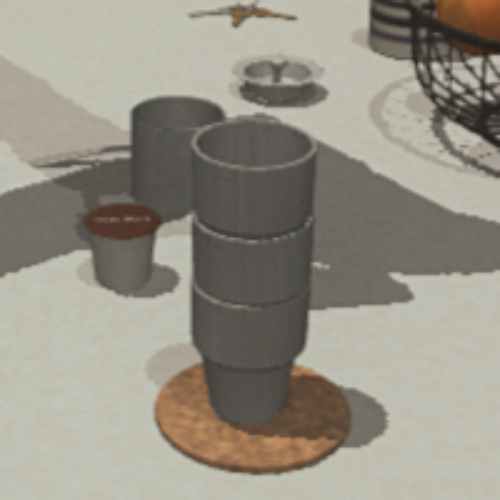

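The picture shows all three tumblers nested straight on the coaster, with the rim at (254,148). The top measures about 0.166 m and the axes agree within 2 mm, so I'll hand the job in.

```bash
python3 -c "
from plant import ctrl
print(ctrl.close_job())"
```

```text
the job is handed in; nothing more can be done
None
```

Both loose tumblers are nested in the one on the coaster in a straight, fully seated stack (top about 166 mm, axes within about 2 mm), the straight-sided tumbler was left alone, the gripper is clear, and the job was handed in at about 14 s; no verdict was shown.

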